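Load a label roll on the unwinder

ROBOT

A 7-joint arm with a two-finger parallel gripper is mounted at the origin on the work surface. World frame = base frame: x ahead of the robot, y to its left, z up, the work surface at z = 0. Lengths are in mm, angles in rad, forces in N, time in s.
With the tool pointing down it reaches from about 350 to 900 mm from the base axis. Payload 19.9 kg.
Tool frame: the origin (TCP) lies at the very end of the fingers, on their centre line; the grasp point (between the pads) lies 19 mm behind it; z points along the fingers, y is the line along which they close (so a half turn about z gives the same grasp; the last joint's range is limited). The gripper opens to 94 mm and grips with 3 to 60 N. Pads are 16 mm wide; open, the fingers measure 119 mm over their backs; the gripper's body (75 mm by 177 mm) begins 78 mm behind the grasp point.
Start: joints at [-1.351, 0.417, -0.01, 1.614, 0.005, 1.111, -0.053], TCP at [161.753, 603.684, 205.425] pointing down, gripper open.
Joint ranges: [-2.81, 2.81], [-0.39, 2.02], [-1.27, 1.25], [0.06, 2.57], [-1.19, 4.33], [0.19, 2], [-2.82, 2.82]. Speed limits (rad/s): [1.89, 1.89, 2.39, 2.39, 3.01, 3.01, 3.01].

INTERFACE

Orientations are given as a unit quaternion [w, x, y, z].
In Python, from workcell import env gives the robot as it stands.
- The arm moves only by the tool jog_arm, never from a script. Its argument "commands" is text: rows parted by semicolons, each of 6 numbers parted by spaces: the shift along the world's x, y, z normalised to -1 to 1, where 1 is 40 mm, then the turn, a rotation vector about the world's x, y, z normalised to -1 to 1, where 1 is 45 degrees. A call has 1 to 20 rows; each row shifts and turns the commanded pose from where the row before left it; what a row does not reach is not made up. A row lasts 1/8 s, in which the tool goes at most 62.5 mm and 10.7 degrees, less where a joint would pass 70% of its speed; a pose out of reach is approached as far as the arm can. A call with a number of a shift or a turn outside -1 to 1 is refused whole. A call with a gripper value outside its range is refused whole. "fingers" is the closure, from 0 (fully open) to 1 (shut), set as the call begins (left out, the last holds). The fingers move at their own pace and stop on an object; "force" is the grip in N (left out, the last holds). Time passes only in rows, so rows that do not move let the fingers close. It gives the time, the measured TCP pose, the force, the opening and the grip force at its end, in the units of the state.
- env.get_obs(): the state, without advancing time (a new reading comes with each control period).
- env.snapshot(name): name is "scene" or "top"; returns the picture (384x512x3 uint8, red, green, blue); there is no depth.
- env.camera_params(name): a dict with "camera_matrix" (3x3 intrinsics, pixels), "rvec" (rotation vector, rad) and "tvec" (3), from world to camera coordinates, as OpenCV has them. Camera axes: x right, y down, z forward; pixel columns grow to the right and rows downward; lengths in mm; the calibration is good to about 2 mm. A picture is of the moment at which its call begins. camera_params takes no time and is no camera call.
- env.finish_job(): hands the job in; it is judged then, once.
Trained networks look in the newest picture that a camera, given by its name, has taken for a name from the list of things; names that differ only in an ending like _2 or _b are one class to them, and where a whole thing is asked for, a point or a joint stands for the part that bears it (a point fixed in the world has none). Each returns a list of dicts, best first, with "conf" (0 to 1); they miss things now and then, are a little off and sometimes report something else, mostly with a low value. They report only what shows in the picture. A call takes as long as a camera call. They do not tell look-alikes from the thing itself.
- env.boxes_of(camera, thing): "pixel" ([column, row] in pixels, amid what is visible of it).
- env.silhouettes(camera, thing): "pixels" (384x512 bool, what is visible of it) and "pixel" ([column, row] in pixels, amid what is visible of it).
- env.pinpoint(camera, thing): "pixel" ([column, row] in pixels: a listed point, or the origin of a listed thing).
The state is a dict: "clock": time; "qpos": joint angles; "joint_vel": joint speeds; "effort": joint torques, N m; "tcp_pos": TCP position; "tcp_rot": TCP orientation; "contact_force": force on the tool from outside, world axes, zero at the start; "torque": the same for the moment, N m; "finger_gap": finger opening in mm; "grip_force": force on a finger pad.
Only numpy, scipy, OpenCV 4.12 (cv2) and the standard library are available. Lean on these libraries where they do the work, as an engineer would, in place of code of your own. Each camera call takes 0.05 s, during which the arm holds its last target. There are 200 camera calls.

TASK

Load the label unwinder with the one roll in the carton whose core hole fits its upright spindle closely; of the other two, one hole is too small and one much too large, and those rolls stay in the carton. The cells are snug, so lift the roll out by pinching its wall at the notch in front of its cell (one finger in the hole), stand it on the desk and let go, then take it round the outside and lower it over the spindle until it lies flat on the platter. Set it down gently, never letting it drop, and do not disturb the other things on the desk.

Things in the scene. Friction and masses are not known exactly. Their poses are not given: they have to be found in the camera images.
- roll_a: a plain white paper label roll, axis vertical, the one that fits: outside diameter 66, height 50, core hole (right through) 40 in diameter, so its wall is 13 thick; 110 g. Origin at the centre of its underside, z up along its axis. It starts in one of the carton's three cells, any of them.
- roll_b: a plain white paper label roll, axis vertical, hole too small for the spindle: outside diameter 66, height 50, core hole (right through) 30 in diameter, so its wall is 18 thick; 110 g. Origin at the centre of its underside, z up along its axis. It starts in one of the carton's three cells, any of them.
- roll_c: a plain white paper label roll, axis vertical, hole much too large for the spindle: outside diameter 66, height 50, core hole (right through) 50 in diameter, so its wall is 8 thick; 110 g. Origin at the centre of its underside, z up along its axis. It starts in one of the carton's three cells, any of them.
- carton: fixed open cardboard carton, 84 (x) by 242 (y) by 54 high, walls 5, floor 4. Three cells 74 square in a row, centres at y = -79, 0, +79; roll tops are flush with the walls. The front wall (-x side, towards the robot, outer face x = -42) has a notch 44 wide at each cell's middle, open from the top down to 10 above the desk. Origin: centre of underside, z up.
- unwinder: fixed label unwinder: dark steel base plate 170 (x, -70 to +100) by 140 (y) by 12; round white platter, diameter 104, top 20 above the desk; on its centre an upright grey plastic spindle, diameter 37, top 78 above the desk, the last 8 tapering to 26; a steel rail on two posts, 62 above the desk, at x = +88. Origin on the desk under the spindle's axis, z up.
- seat (a point): point on the spindle's axis at the level of the platter's top, where the underside of the roll belongs; z up
- spindle_top (a point): centre of the spindle's top end, 58 above the platter; z up
- stapler: stapler, bystander, 130 (x) by 34 (y) by 50 high; origin at the centre of its underside
- calculator: desk calculator, bystander, 120 (x) by 85 (y) by 19 high; origin at the centre of its underside
- mug: white mug, bystander, radius 38, 90 high, handle at its +y; origin at the centre of its underside
Things that resemble listed ones, but are neither listed nor needed, are in the scene too. Leave any pink or turquoise look-alike of the roll_a alone.

How it is judged:
By the outcome, as a careful person would: the job done as asked, in the order asked, and still so for the second after the job is handed in, with the robot touching nothing.
It also fails if it takes over 64 s, if anything falls off the work surface, if the arm or the gripper's body presses on something with over 40 N, if the wrist force passes 120 N, or if a joint passes its speed limit or range.

## Working session

There is one attempt and no reset: what is moved stays moved. The work goes in short steps, Python scripts to look and compute and a tool call to move; the robot and the scene stay as the last step left them, time stands still between calls to the robot, and variables do not carry over. Pictures are saved under pics/ and viewed, at most 10 in all, crops included, and the job is handed in when it is done.

Besides the shell and the picture viewer there is one more tool, called after "Call:" as name(argument=value, ...), one argument or row to a line, values as JSON. jog_arm: Moves the arm, as the interface text tells. Scaled input: -1 to 1 covers 40 mm each way for a shift and 45 degrees each way for a turn. Its arguments: {"type":"object","properties":{"commands":{"type":"string"},"fingers":{"type":"number"},"force":{"type":"number"}},"required":["commands"]}

```bash
mkdir -p pics
cat > h.py <<'E'
import numpy as np, cv2
from workcell import env
def cam(n):
    p=env.camera_params(n); K=np.array(p["camera_matrix"],float); R=cv2.Rodrigues(np.array(p["rvec"],float))[0]; t=np.array(p["tvec"],float).ravel()
    return K,R,t
def ray(n,px,z):
    K,R,t=cam(n); px=np.atleast_2d(np.array(px,float))
    d=(np.linalg.inv(K)@np.c_[px,np.ones(len(px))].T).T@R; c=-R.T@t
    return c+d*((z-c[2])/d[:,2])[:,None]
def proj(n,P):
    K,R,t=cam(n); q=(K@(R@np.atleast_2d(np.array(P,float)).T+t[:,None])).T
    return q[:,:2]/q[:,2:]
def save(n,f,crop=None,s=1):
    im=env.snapshot(n)
    if crop: im=im[crop[1]:crop[3],crop[0]:crop[2]]
    cv2.imwrite(f,cv2.resize(im[:,:,::-1],None,fx=s,fy=s,interpolation=cv2.INTER_CUBIC))
E
python3 - <<'E'
from h import *
save("scene","pics/s1.png",None,1.5); save("top","pics/t1.png",None,1.5)
for c in("top","scene"):
    K,R,t=cam(c);print(c,-R.T@t,K[0,0],R[2])
for th,z in(("carton",0),("unwinder",0),("seat",20),("spindle_top",78),("roll_a",0),("stapler",0),("mug",0),("calculator",0)):
    for c in("top","scene"):
        for r in env.pinpoint(c,th): print(th,c,np.round(r["pixel"]),round(r["conf"],2),ray(c,r["pixel"],z)[0].round(1))
o=env.get_obs();print(o["clock"],o["tcp_rot"],o["contact_force"])
E
```

```text
top [ 555.35050434  -56.73391107 1266.56126187] 492.5649607153431 [ 0.03700642 -0.01951111 -0.99912454]
scene [1066.97430247  168.76050608  833.50351933] 377.88827186628544 [-0.50811545 -0.25818632 -0.8216803 ]
carton top [334. 238.] 0.96 [ 471.1 -270.2    0. ]
carton scene [208. 150.] 0.72 [ 481.9 -272.4    0. ]
unwinder top [140. 236.] 0.79 [488.7 224.4   0. ]
unwinder scene [374. 219.] 0.92 [486.5 224.8   0. ]
seat top [141. 237.] 0.7 [486.9 219.3  20. ]
seat scene [375. 215.] 0.71 [490.  222.1  20. ]
spindle_top top [133. 239.] 0.89 [484.1 225.6  78. ]
spindle_top scene [376. 200.] 0.66 [487.9 209.1  78. ]
roll_a top [302. 246.] 0.82 [ 452.8 -188.7    0. ]
roll_a top [332. 237.] 0.77 [ 473.7 -265.4    0. ]
roll_a top [372. 174.] 0.72 [ 635.3 -374.9    0. ]
roll_a top [362. 228.] 0.64 [ 496. -343.    0.]
roll_a top [412. 227.] 0.64 [ 495.9 -474.7    0. ]
roll_a scene [238. 155.] 0.96 [ 461.  -184.9    0. ]
roll_a scene [148. 173.] 0.92 [ 631. -374.    0.]
roll_a scene [151. 126.] 0.73 [ 480.6 -474.1    0. ]
roll_a scene [185. 144.] 0.7 [ 491.4 -342.2    0. ]
roll_a scene [212. 147.] 0.67 [ 467.1 -267.1   -0. ]
stapler top [234. 147.] 0.81 [711.3 -19.6   0. ]
stapler scene [208. 144.] 0.7 [ 463.4 -281.9   -0. ]
stapler scene [249. 255.] 0.67 [722.  -12.6   0. ]
stapler scene [345. 310.] 0.62 [741.1 236.1   0. ]
mug top [132. 134.] 0.83 [750.4 243.7   0. ]
mug scene [342. 313.] 0.56 [751.2 231.3   0. ]
calculator top [322. 128.] 0.83 [ 756.1 -245.9    0. ]
calculator scene [246. 254.] 0.75 [724.4 -20.    0. ]
0.9 [ 2.02027528e-05  1.30506700e-01  9.91447427e-01 -1.95356296e-05] [-0.50464198  0.45936161 -0.31153038]
```

View pics/t1.png

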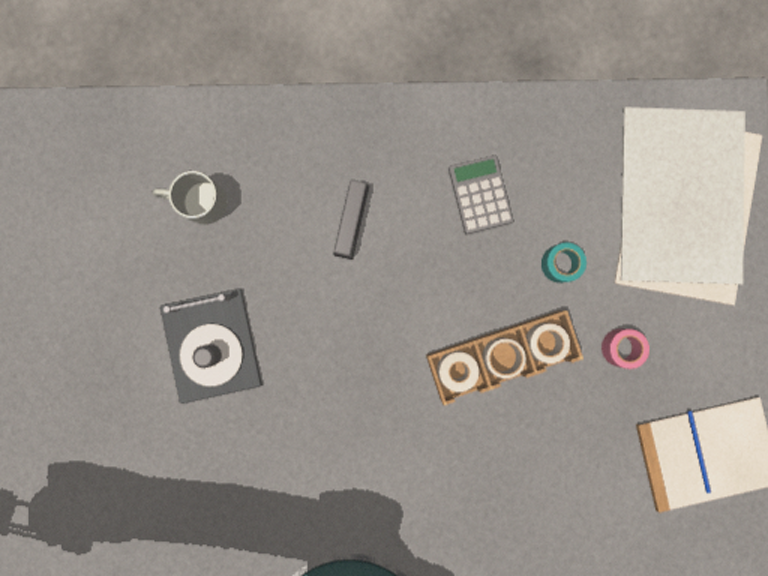

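View pics/s1.png

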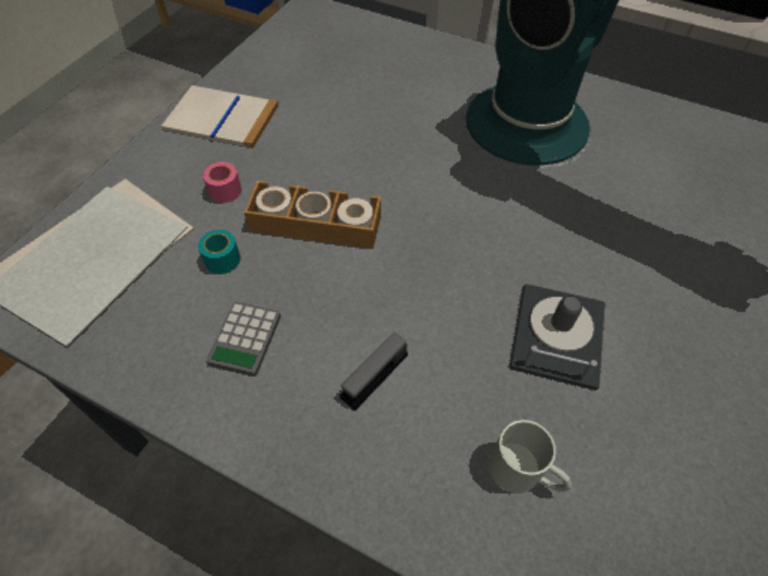

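```bash
cat >> h.py <<'E'
def rect(n,z,c,w,h,s,im=None):
    "metric picture of plane z: right=-y, up=+x, s px/mm"
    im=env.snapshot(n) if im is None else im
    W=np.array([[c[0]+h/2,c[1]+w/2,z],[c[0]+h/2,c[1]-w/2,z],[c[0]-h/2,c[1]-w/2,z],[c[0]-h/2,c[1]+w/2,z]])
    H=cv2.getPerspectiveTransform(proj(n,W).astype(np.float32),np.float32([[0,0],[w*s,0],[w*s,h*s],[0,h*s]]))
    return cv2.warpPerspective(im,H,(int(w*s),int(h*s)),flags=cv2.INTER_CUBIC)
def unrect(p,c,w,h,s): return np.array([c[0]+h/2-p[1]/s,c[1]+w/2-p[0]/s])
E
python3 - <<'E'
from h import *
g=((475,-265),280,200,2.5)
for cn in("top","scene"):
    im=rect(cn,54,*g); cv2.imwrite(f"pics/r_{cn}.png",im[:,:,::-1])
    hsv=cv2.cvtColor(im,cv2.COLOR_RGB2HSV); m=((hsv[...,1]<70)&(hsv[...,2]>150)).astype(np.uint8)
    cs,hi=cv2.findContours(m,cv2.RETR_CCOMP,cv2.CHAIN_APPROX_NONE)
    for i,c in enumerate(cs):
        if cv2.contourArea(c)<1200: continue
        e=cv2.fitEllipse(cv2.convexHull(c)); print(cn,"hole" if hi[0][i][3]>=0 else "outer",unrect(e[0],*g).round(1),np.round(np.array(e[1])/2.5,1))
g=((488,222),200,200,2.5)
im=rect("top",20,*g);cv2.imwrite("pics/u_top.png",im[:,:,::-1])
for cn in("top","scene"):
    im=rect(cn,20,*g);hsv=cv2.cvtColor(im,cv2.COLOR_RGB2HSV); m=((hsv[...,1]<70)&(hsv[...,2]>150)).astype(np.uint8)
    cs,_=cv2.findContours(m,cv2.RETR_EXTERNAL,cv2.CHAIN_APPROX_NONE);c=max(cs,key=cv2.contourArea)
    e=cv2.fitEllipse(cv2.convexHull(c));print(cn,"platter",unrect(e[0],*g),np.array(e[1])/2.5)
E
```

```text
top outer [ 395.4 -357.4] [40.7 79.9]
top outer [ 413.9 -337.1] [ 86.7 127.3]
top outer [ 453.5 -191.3] [65.9 66.4]
top hole [ 453.5 -191.7] [35.3 35.6]
top outer [ 432.6 -230.3] [105.4 176.5]
top hole [ 473.9 -269.4] [55.4 56.2]
top outer [ 497.  -342.1] [66.  67.2]
top hole [ 497.1 -343. ] [45.5 45.7]
top outer [ 534.3 -392.8] [31.9 60.2]
top outer [ 546.2 -265. ] [34.5 57.6]
top outer [ 563.5 -367.8] [23.7 45.4]
top outer [ 512.2 -162.8] [127.5 207.8]
scene outer [ 453.8 -190.6] [63.5 65.3]
scene hole [ 453.2 -191.2] [36.6 37.6]
scene outer [ 474.2 -267.8] [63.1 65. ]
scene outer [ 497.2 -341.1] [63.7 64.7]
scene hole [ 496.8 -342.3] [47.  47.6]
top platter [487.656604   220.99025879] [104.38717041 105.03813477]
scene platter [488.36383667 220.83634033] [100.95740967 101.48269043]
```

View pics/r_top.png

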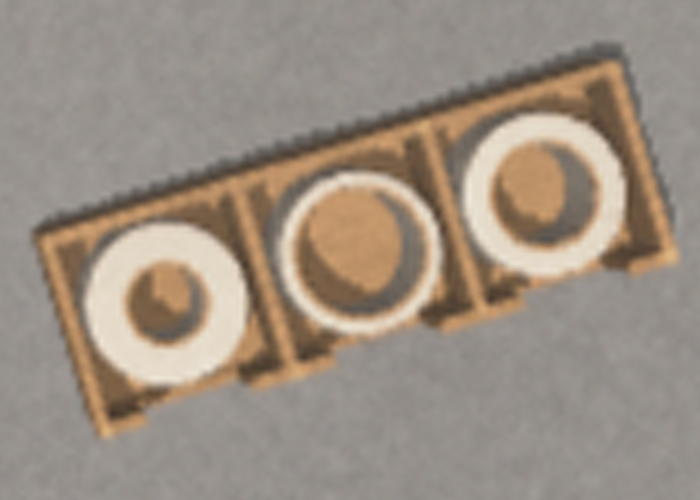

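View pics/u_top.png

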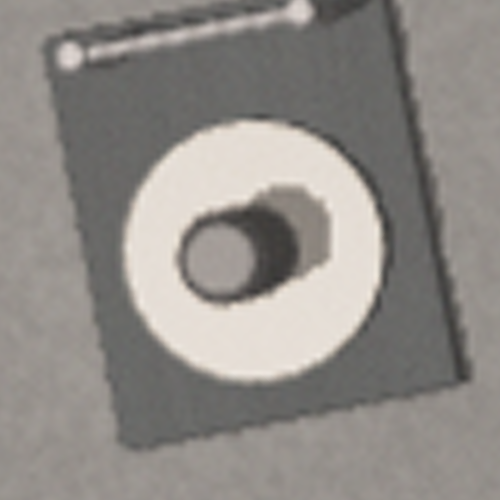

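Candidates in the top picture (px): left roll (306,247) has a ~30 hole, the middle one (337,238) ~50, and the right one (367,229) ~40. The teal and pink loose rolls at (377,174) and (417,232) are look-alikes. The rectified crop confirms that the right-hand cell, centre about (497,-342), holds roll_a. The platter and spindle are at about (488,221), and the carton yaw is about 16°.

Call:
jog_arm(
  commands="0.55 -0.97 0 0 0 -0.187;0.55 -0.97 0 0 0 -0.187;0.55 -0.97 0 0 0 -0.187;0.55 -0.97 0 0 0 -0.187;0.55 -0.97 0 0 0 -0.187;0.55 -0.97 0 0 0 -0.187;0.55 -0.97 0 0 0 -0.187;0.55 -0.97 0 0 0 0;0.55 -0.97 0 0 0 0;0.55 -0.97 0 0 0 0;0.55 -0.97 0 0 0 0;0.55 -0.97 0 0 0 0;0.55 -0.97 0 0 0 0;0.04 -0.95 0 0 0 0;0.04 -0.95 0 0 0 0;0.04 -0.95 0 0 0 0;0.04 -0.95 0 0 0 0;0.04 -0.95 0 0 0 0;0.04 -0.95 0 0 0 0;0.04 -0.95 0 0 0 0",
  fingers=0.57,
  force=25,
)

```text
clock: 3.65
tcp_pos: [459.0, -167.9, 205.6]
tcp_rot: [0.0, 0.601, 0.799, 0.0]
contact_force: [1.2, -0.2, -0.2]
finger_gap: 40.6
grip_force: 0.0
```

Call:
jog_arm(
  commands="0.056 -0.755 0 0 0 0;0.056 -0.755 0 0 0 0;0.056 -0.755 0 0 0 0;0.056 -0.755 0 0 0 0;0.056 -0.755 0 0 0 0;0.056 -0.755 0 0 0 0;0 0 -0.84 0 0 0;0 0 -0.84 0 0 0;0 0 -0.84 0 0 0;0 0 -0.84 0 0 0;0 0 0 0 0 0",
)

```text
clock: 5.03
tcp_pos: [471.4, -347.2, 69.4]
tcp_rot: [-0.002, 0.601, 0.799, -0.0]
contact_force: [-0.1, -0.6, 0.5]
finger_gap: 40.4
grip_force: 0.0
```

Run:
```python
from h import *
a=cv2.resize(env.snapshot("top")[180:290,290:440],None,fx=4,fy=4,interpolation=2)
b=cv2.resize(env.snapshot("scene")[90:190,130:260],None,fx=4,fy=4,interpolation=2)
im=np.zeros((440,1120,3),np.uint8);im[:440,:600]=a;im[:400,600:1120]=b
cv2.imwrite("pics/g1.png",cv2.resize(im,None,fx=.71,fy=.71)[:,:,::-1]);print(env.get_obs()["tcp_pos"])
```

```text
[ 472.62648558 -348.33145359   71.9998063 ]
```

View pics/g1.png

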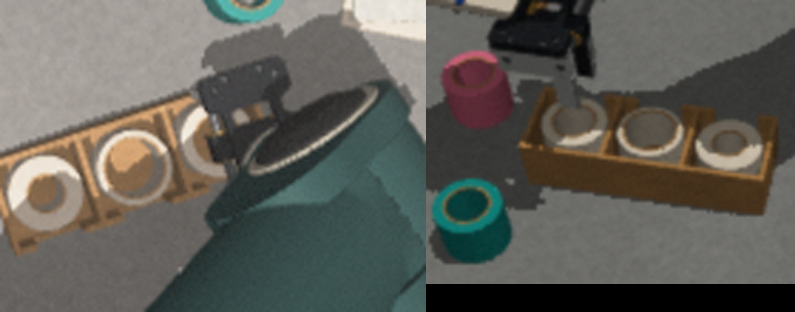

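The inner finger stands over the right-hand roll's hole (scene crop ~(572,110)), and the outer finger is clear in front of the notch. Descending.

Call:
jog_arm(
  commands="0 0 -0.32 0 0 0;0 0 -0.32 0 0 0;0 0 -0.32 0 0 0;0 0 -0.32 0 0 0;0 0 0 0 0 0;0 0 0 0 0 0",
)

```text
clock: 5.88
tcp_pos: [472.4, -348.1, 20.0]
tcp_rot: [0.0, 0.601, 0.799, -0.0]
contact_force: [-0.3, 0.5, -1.0]
finger_gap: 40.5
grip_force: 0.0
```

Call:
jog_arm(
  commands="0 0 0 0 0 0;0 0 0 0 0 0;0 0 0 0 0 0;0 0 0 0 0 0",
  fingers=1,
  force=25,
)

```text
clock: 6.38
tcp_pos: [472.4, -348.1, 20.0]
tcp_rot: [0.0, 0.601, 0.799, -0.0]
contact_force: [-1.7, 0.2, 3.6]
finger_gap: 14.3
grip_force: 25.1
```

Call:
jog_arm(
  commands="0 0 0.1 0 0 0;0 0 0.2 0 0 0;0 0 0.3 0 0 0;0 0 0.3 0 0 0;0 0 0.3 0 0 0;0 0 0.3 0 0 0;0 0 0.3 0 0 0;0 0 0.3 0 0 0;0 0 0.2 0 0 0;0 0 0 0 0 0",
)

```text
clock: 7.62
tcp_pos: [472.6, -348.0, 112.3]
tcp_rot: [0.0, 0.601, 0.799, 0.0]
contact_force: [-0.6, 0.3, -1.6]
finger_gap: 14.2
grip_force: 25.1
```

Run:
```python
from h import *
save("scene","pics/l1.png",(130,60,270,190),4);o=env.get_obs();print(o["tcp_pos"],o["contact_force"],o["finger_gap"])
```

```text
[ 472.43689101 -347.81567858  111.84624799] [-0.04176167 -0.28328714 -1.80937533] 14.293440045962589
```

View pics/l1.png

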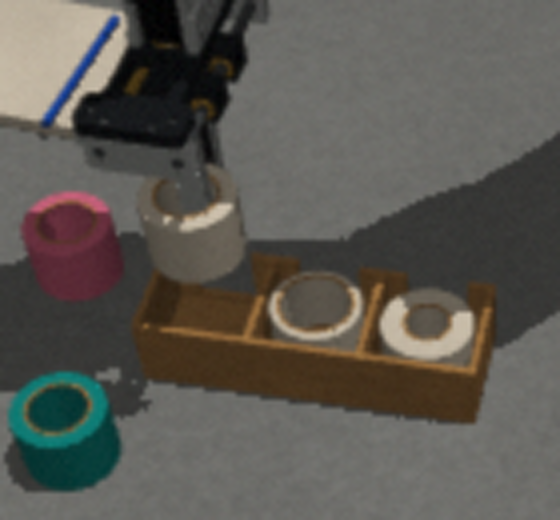

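Roll held upright, clear of the carton (the empty cell is visible at ~(200,310)). Carrying it to free desk at around (480,7).

Call:
jog_arm(
  commands="-0.036 0.2 0 0 0 0;-0.036 0.5 0 0 0 0;-0.036 0.8 0 0 0 0;-0.036 0.8 0 0 0 0;-0.036 0.8 0 0 0 0;-0.036 0.8 0 0 0 0;-0.036 0.8 0 0 0 0;-0.036 0.8 0 0 0 0;-0.036 0.8 0 0 0 0;-0.036 0.8 0 0 0 0;-0.036 0.8 0 0 0 0;-0.036 0.5 0 0 0 0;0 0.3 0 0 0 0;0 0 -0.3 0 0 0;0 0 -0.5 0 0 0;0 0 -0.5 0 0 0;0 0 -0.45 0 0 0;0 0 -0.3 0 0 0;0 0 -0.15 0 0 0;0 0 0 0 0 0",
)

```text
clock: 10.18
tcp_pos: [455.0, -0.2, 23.7]
tcp_rot: [-0.0, 0.601, 0.799, -0.0]
contact_force: [-0.1, -0.3, -0.8]
finger_gap: 14.2
grip_force: 25.1
```

Call:
jog_arm(
  commands="0 0 -0.05 0 0 0;0 0 -0.05 0 0 0;0 0 -0.025 0 0 0;0 0 -0.025 0 0 0;0 0 -0.02 0 0 0;0 0 0 0 0 0",
)

```text
clock: 10.92
tcp_pos: [455.1, 0.1, 17.0]
tcp_rot: [-0.0, 0.601, 0.799, -0.0]
contact_force: [-0.2, -1.1, -1.9]
finger_gap: 14.3
grip_force: 25.1
```

Call:
jog_arm(
  commands="0 0 -0.0125 0 0 0;0 0 -0.0125 0 0 0;0 0 0 0 0 0",
)

```text
clock: 11.3
tcp_pos: [455.1, 0.1, 16.0]
tcp_rot: [-0.0, 0.601, 0.799, -0.0]
contact_force: [0.3, -0.2, -0.5]
finger_gap: 14.6
grip_force: 25.1
```

Call:
jog_arm(
  commands="0 0 -0.0125 0 0 0;0 0 0 0 0 0",
)

```text
clock: 11.55
tcp_pos: [455.1, 0.1, 15.9]
tcp_rot: [-0.0, 0.601, 0.799, 0.0]
contact_force: [-4.9, -0.0, 15.0]
finger_gap: 14.6
grip_force: 25.1
```

Call:
jog_arm(
  commands="0 0 0.0075 0 0 0;0 0 0 0 0 0",
)

```text
clock: 11.8
tcp_pos: [455.1, 0.1, 16.0]
tcp_rot: [-0.0, 0.601, 0.799, 0.0]
contact_force: [-2.9, 0.9, 8.1]
finger_gap: 14.7
grip_force: 25.1
```

Call:
jog_arm(
  commands="0 0 0 0 0 0;0 0 0 0 0 0;0 0 0 0 0 0;0 0 0.3 0 0 0;0 0 0.6 0 0 0;0 0 0.8 0 0 0;0 0 0.8 0 0 0;0 -1 0 0 0 0;0 -1 0 0 0 0;0 -1 0 0 0 0;0 -1 0 0 0 0;0 0 0 0 0 0",
  fingers=0.57,
)

```text
clock: 13.3
tcp_pos: [454.6, -162.8, 116.6]
tcp_rot: [0.001, 0.603, 0.798, -0.0]
contact_force: [-0.7, 0.8, -0.5]
finger_gap: 40.2
grip_force: 0.0
```

```bash
cat >> h.py <<'E'
def rings(z,c,w=120,h=120,s=4,f=None):
    g=(c,w,h,s)
    for cn in("top","scene"):
        im=rect(cn,z,*g); hsv=cv2.cvtColor(im,cv2.COLOR_RGB2HSV); m=((hsv[...,1]<70)&(hsv[...,2]>150)).astype(np.uint8)
        if f: cv2.imwrite(f"pics/{f}_{cn}.png",im[:,:,::-1])
        cs,hi=cv2.findContours(m,cv2.RETR_CCOMP,cv2.CHAIN_APPROX_NONE)
        for i,k in enumerate(cs):
            if cv2.contourArea(k)<800*s*s/16: continue
            e=cv2.fitEllipse(cv2.convexHull(k)); print(cn,"hole" if hi[0][i][3]>=0 else "outer",unrect(e[0],*g).round(1),np.round(np.array(e[1])/s,1))
E
python3 - <<'E'
from h import *
rings(50,(480,7),f="d1");print(env.get_obs()["tcp_pos"])
a=cv2.imread("pics/d1_top.png");b=cv2.imread("pics/d1_scene.png");cv2.imwrite("pics/d1.png",cv2.resize(np.hstack([a,b]),None,fx=.8,fy=.8))
E
```

```text
Traceback (most recent call last):
  File "h.py", line 32, in rings
    e=cv2.fitEllipse(cv2.convexHull(k)); print(cn,"hole" if hi[0][i][3]>=0 else "outer",unrect(e[0],*g).round(1),np.round(np.array(e[1])/s,1))
cv2.error: OpenCV(4.12.0) /io/opencv/modules/imgproc/src/shapedescr.cpp:361: error: (-201:Incorrect size of input array) There should be at least 5 points to fit the ellipse in function 'fitEllipseNoDirect'
```

```bash
sed -i 's/if cv2.contourArea(k)<800/if len(cv2.convexHull(k))<8 or cv2.contourArea(k)<800/' h.py
python3 - <<'E'
from h import *
rings(50,(480,7),f="d1");print(env.get_obs()["tcp_pos"])
a=cv2.imread("pics/d1_top.png");b=cv2.imread("pics/d1_scene.png");cv2.imwrite("pics/d1.png",cv2.resize(np.hstack([a,b]),None,fx=.8,fy=.8))
E
```

```text
top hole [481.7   6.5] [44.5 45.4]
top hole [490.4  -5.3] [67.7 74.8]
scene outer [482.2   7.3] [64.9 65.2]
scene hole [481.8   6.7] [46.4 47.3]
[ 455.12456569 -159.25906377  116.11901518]
```

View pics/d1.png

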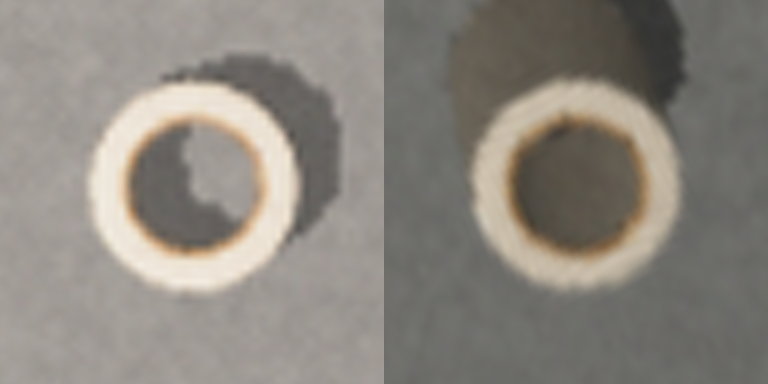

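Roll_a stands flat on the desk at (481.8, 6.9) (both rectified views agree). Now the outside grasp.

Call:
jog_arm(
  commands="0.11 0.5 0 0 0 0;0.11 0.8 0 0 0 0;0.11 0.9 0 0 0 0;0.11 0.9 0 0 0 0;0.11 0.75 0 0 0 0;0.11 0.3 0 0 0 0;0 0 0 0 0 0",
  fingers=0,
)

```text
clock: 14.32
tcp_pos: [481.6, 6.8, 115.9]
tcp_rot: [0.0, 0.6, 0.8, -0.0]
contact_force: [1.0, 0.0, -0.1]
finger_gap: 93.9
grip_force: 0.0
```

Call:
jog_arm(
  commands="0 0 -0.4 0 0 0;0 0 -0.6 0 0 0;0 0 -0.6 0 0 0;0 0 -0.5 0 0 0;0 0 -0.3 0 0 0;0 0 -0.2 0 0 0;0 0 0 0 0 0;0 0 0 0 0 0",
)

```text
clock: 15.32
tcp_pos: [481.8, 6.0, 12.3]
tcp_rot: [0.0, 0.601, 0.799, 0.0]
contact_force: [0.8, -0.7, -0.5]
finger_gap: 94.2
grip_force: 0.0
```

Call:
jog_arm(
  commands="0 0 0 0 0 0;0 0 0 0 0 0;0 0 0 0 0 0;0 0 0 0 0 0",
  fingers=1,
  force=15,
)

```text
clock: 15.82
tcp_pos: [481.5, 6.1, 11.9]
tcp_rot: [-0.0, 0.601, 0.799, 0.0]
contact_force: [-1.1, -0.2, 3.9]
finger_gap: 67.3
grip_force: 15.0
```

Run:
```python
from h import *
rings(50,(480,7),f="d2");rings(20,(488,221),f="u2");print(env.get_obs()["tcp_pos"])
a=np.hstack([cv2.imread(f"pics/d2_{c}.png") for c in("top","scene")])
cv2.imwrite("pics/d2.png",cv2.resize(a,None,fx=.8,fy=.8))
```

```text
top outer [484.2 234.3] [26.3 26.6]
top outer [487.6 221.1] [105.3 106. ]
top hole [487.4 225.3] [41.  52.2]
scene outer [488.4 220.9] [101.7 102.1]
[481.5589285    6.1598249   11.92449661]
```

View pics/d2.png

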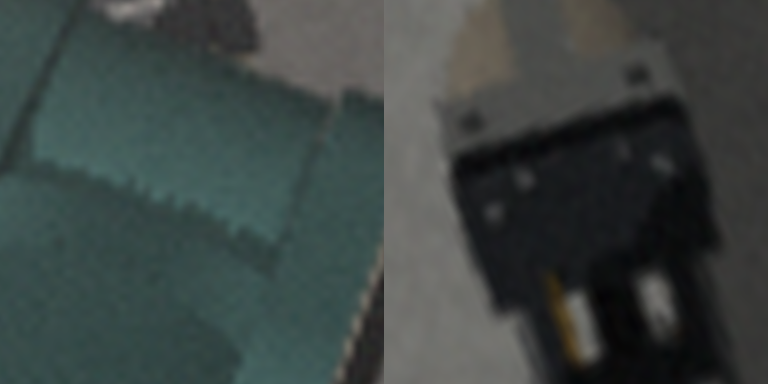

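Held from outside. Lifting and carrying to over the spindle: shift (6.3, 214.3).

Call:
jog_arm(
  commands="0 0 0.1 0 0 0;0 0 0.25 0 0 0;0 0 0.4 0 0 0;0 0 0.5 0 0 0;0 0 0.5 0 0 0;0 0 0.4 0 0 0;0 0 0.25 0 0 0;0 0 0.1 0 0 0;0.0175 0.2 0 0 0 0;0.0175 0.5 0 0 0 0;0.0175 0.8 0 0 0 0;0.0175 0.8 0 0 0 0;0.0175 0.8 0 0 0 0;0.0175 0.8 0 0 0 0;0.0175 0.7 0 0 0 0;0.0175 0.5 0 0 0 0;0.0175 0.2575 0 0 0 0;0 0 0 0 0 0;0 0 0 0 0 0",
)

```text
clock: 18.4
tcp_pos: [487.9, 219.3, 111.8]
tcp_rot: [0.0, 0.602, 0.799, -0.0]
contact_force: [-0.4, 0.4, -1.1]
finger_gap: 67.3
grip_force: 15.0
```

Run:
```python
from h import *
save("scene","pics/o1.png",(310,100,450,240),4);P=[]
for _ in range(4): env.snapshot("top");o=env.get_obs();P.append(np.r_[o["tcp_pos"],o["contact_force"]])
print(np.mean(P,0).round(2),o["finger_gap"])
```

```text
[ 4.8792e+02  2.1976e+02  1.1191e+02  1.5000e-01 -1.8000e-01 -1.3000e+00] 67.15295283758746
```

View pics/o1.png

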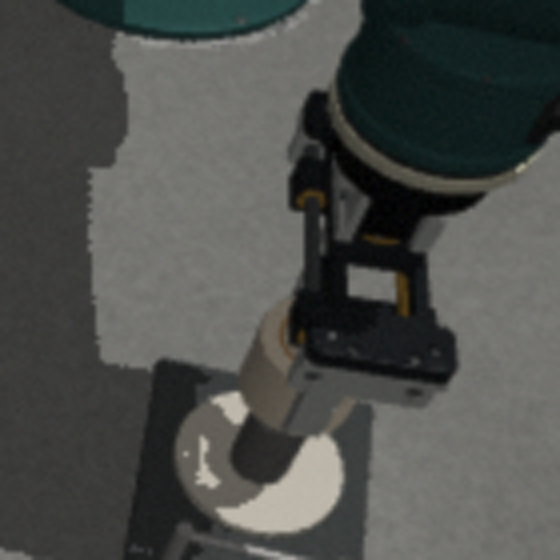

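Roll is above the spindle, aligned by eye. Descending stepwise, with the force read at each call.

Call:
jog_arm(
  commands="0 0.01 -0.25 0 0 0;0 0 -0.2 0 0 0;0 0 -0.1 0 0 0;0 0 -0.05 0 0 0;0 0 -0.05 0 0 0;0 0 -0.05 0 0 0;0 0 -0.05 0 0 0;0 0 0 0 0 0",
)

```text
clock: 19.65
tcp_pos: [487.8, 220.7, 81.7]
tcp_rot: [-0.0, 0.601, 0.799, -0.0]
contact_force: [0.1, 0.3, -1.1]
finger_gap: 67.3
grip_force: 15.0
```

Call:
jog_arm(
  commands="0 0 -0.05 0 0 0;0 0 -0.05 0 0 0;0 0 -0.05 0 0 0;0 0 0 0 0 0",
)

```text
clock: 20.15
tcp_pos: [487.7, 220.7, 75.7]
tcp_rot: [-0.0, 0.601, 0.799, -0.0]
contact_force: [0.1, 0.1, -1.3]
finger_gap: 66.7
grip_force: 15.0
```

Past the taper with no contact force.

Call:
jog_arm(
  commands="0 0 -0.1 0 0 0;0 0 -0.1 0 0 0;0 0 -0.1 0 0 0;0 0 -0.1 0 0 0;0 0 -0.1 0 0 0;0 0 0 0 0 0",
)

```text
clock: 20.9
tcp_pos: [487.7, 220.7, 55.5]
tcp_rot: [-0.0, 0.601, 0.799, -0.0]
contact_force: [-0.0, -0.2, -1.5]
finger_gap: 67.2
grip_force: 15.0
```

Call:
jog_arm(
  commands="0 0 -0.1 0 0 0;0 0 -0.1 0 0 0;0 0 -0.1 0 0 0;0 0 -0.1 0 0 0;0 0 -0.05 0 0 0;0 0 0 0 0 0",
)

```text
clock: 21.65
tcp_pos: [487.8, 220.7, 37.7]
tcp_rot: [-0.0, 0.601, 0.799, -0.0]
contact_force: [0.4, 0.5, -2.3]
finger_gap: 66.8
grip_force: 15.0
```

Bottom is now at ~25.8, with ~5.8 left to go.

Call:
jog_arm(
  commands="0 0 -0.05 0 0 0;0 0 -0.04 0 0 0;0 0 -0.025 0 0 0;0 0 0 0 0 0;0 0 0 0 0 0",
)

```text
clock: 22.28
tcp_pos: [487.8, 220.8, 33.2]
tcp_rot: [0.0, 0.601, 0.799, -0.0]
contact_force: [-0.4, 0.1, -2.3]
finger_gap: 66.8
grip_force: 15.0
```

Call:
jog_arm(
  commands="0 0 -0.0125 0 0 0;0 0 -0.0125 0 0 0;0 0 0 0 0 0",
)

```text
clock: 22.65
tcp_pos: [487.8, 220.8, 32.2]
tcp_rot: [-0.0, 0.601, 0.799, -0.0]
contact_force: [-0.3, -1.0, -1.0]
finger_gap: 67.1
grip_force: 15.0
```

Call:
jog_arm(
  commands="0 0 -0.0125 0 0 0;0 0 0 0 0 0;0 0 0 0 0 0",
)

```text
clock: 23.02
tcp_pos: [487.8, 220.8, 31.9]
tcp_rot: [-0.0, 0.601, 0.799, 0.0]
contact_force: [-2.3, -0.1, 5.6]
finger_gap: 67.1
grip_force: 15.0
```

Seated on the platter. Releasing and retreating straight up.

Call:
jog_arm(
  commands="0 0 0 0 0 0;0 0 0 0 0 0;0 0 0 0 0 0;0 0 0 0 0 0;0 0 0.3 0 0 0;0 0 0.5 0 0 0;0 0 0.8 0 0 0;0 0 0.8 0 0 0;0 0 0.8 0 0 0;0 -0.5 0.8 0 0 0;0 -1 0 0 0 0;0 -1 0 0 0 0;0 -1 0 0 0 0;0 -1 0 0 0 0;0 -1 0 0 0 0;0 -0.5 0 0 0 0;0 0 0 0 0 0",
  fingers=0,
)

```text
clock: 25.15
tcp_pos: [487.8, -20.6, 192.9]
tcp_rot: [0.0, 0.602, 0.798, 0.0]
contact_force: [1.0, 1.0, -0.1]
finger_gap: 93.9
grip_force: 0.0
```

Run:
```python
from h import *
rings(70,(488,221));save("scene","pics/e1.png",None,1.5)
o=env.get_obs();print(o["clock"],o["tcp_pos"],o["contact_force"])
```

```text
top outer [487.1 222.7] [25.3 25.8]
top outer [490.3 210. ] [101.  101.8]
top hole [488.9 221.5] [44.8 45.3]
top hole [494.9 204.1] [52.4 61.6]
scene outer [521.4 218. ] [ 93.7 127.5]
scene hole [489.  221.4] [46.2 47.5]
25.3 [487.88187741 -18.27661015 192.17901166] [ 0.14746764 -0.4852929  -0.1162373 ]
```

View pics/e1.png

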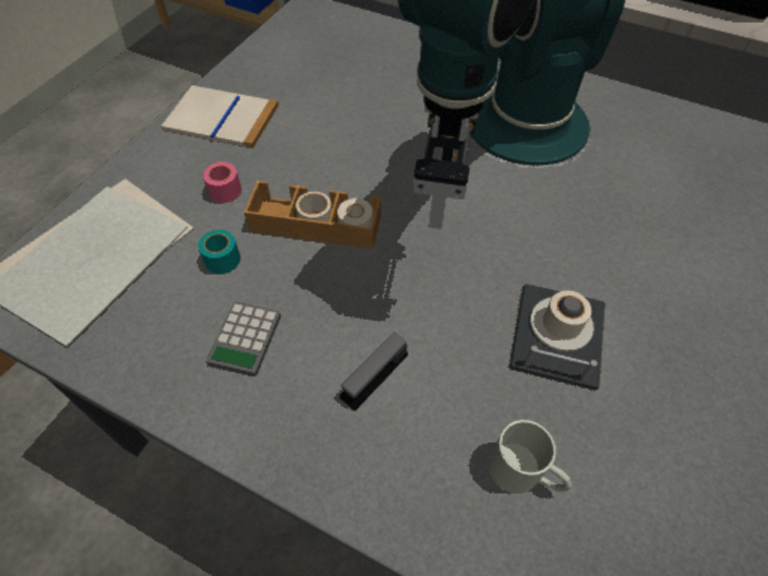

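The roll lies flat on the platter around the spindle (scene ~(569,312)). The other two rolls are still in the carton and nothing else has moved, so I'm handing in.

```bash
python3 -c "
from workcell import env
print(env.finish_job())"
```

```text
the job is handed in; nothing more can be done
None
```

Roll_a is seated flat on the unwinder's platter over the spindle, the other two rolls are still in the carton, nothing else was disturbed, and the job was handed in at about 25 s.

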